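# Hang the red roundel on the bent display rail

### The job

Take the red glass roundel out of the wooden rack by its brass tab, thread its ring onto the free end of the bent display rail and slide it gently round both corners until it has pushed the black buffer on the last leg fully home, then let go and leave it hanging there. The rail was bent by hand from soft rod, so feel your way: do not bend it. Leave the blue and amber roundels standing in the rack.

Things in the scene. Friction and masses are not known exactly. Their poses are not given: they have to be found in the camera images.
- red_roundel: Red glass hanger, rigid, about 0.13 kg (+-30 %). Origin = centre of its brass ring; x = axis of the ring's hole (either way round is the same), z up, y across the flat disc. Ring: hole 16 mm, outside 24 mm, 8 mm long. Below it a glass disc 64 mm wide, 5 mm thick, centre 50 mm under the origin. Starts upright in a rack slot, origin about 93 mm up; lift it straight up 40 mm or more to clear.
- red_tab (a point): Middle of the red roundel's brass grip tab, 38 mm above the ring's origin (same axes). Tab: 20 mm along x, 8 mm thick along y, 36 mm tall; under it a neck 8 x 8 mm down to the ring. Grip it across its thickness (y) from above.
- blue_roundel: The same hanger with a blue disc, in another slot. Leave it standing.
- amber_roundel: The same hanger with an amber disc, in another slot. Leave it standing.
- rack: Fixed wooden rack, 200 mm (its y) x 84 mm (its x) x 42 mm high, with three slots 70 mm apart along y, each holding a roundel with its ring axis along the rack's x. Which colour stands where varies. Origin under its centre.
- rail_tip (a point): Free end of the display rail, a round-ended steel rod 8 mm thick, level throughout, centre line 160 mm above the bench. x points along the straight first leg, the way the ring is threaded on; z up. The first leg is 77 mm long. The ring has 4 mm of play all round when centred on the rod; left hanging, its origin lies 4 mm under the rod's centre line.
- rail: The rail; this marks its foot, not the bends. x: roughly along the last leg, away from the free end. After the first leg: a corner to the right (clockwise from above) of 20 to 60 degrees within 24 mm; 70 mm straight; a corner to the left of 20 to 60 degrees within 24 mm; a straight last leg. The angles are not measured: see or feel them. Pushed sideways with over about 8 N the rod bends for good.
- buffer (a joint): Travel (m) of the black upright barrel, 28 mm diameter, on the last leg: 0 = out, 0.012 = fully home against its brass clamp. It reaches from 16 mm below to 8 mm above the rod, its axis 62 to 114 mm after the second corner (not measured). The ring pushes it along the rod against 3 N of friction; it stays where it is left. Nothing stands above the rail.

How it is judged (in metres and radians):
On the way:
1. the red roundel's ring is threaded onto the rail's first leg (x of red_roundel in the frame of rail_tip between 0.01 and 0.075 m and y of red_roundel in the frame of rail_tip between -0.008 and 0.008 m and z of red_roundel in the frame of rail_tip between -0.008 and 0.008 m and angle between the x axis of red_roundel and the x axis of rail_tip, either way round below 0.7 rad), for 0.1 s.
At the end, for the whole second after the job is handed in: The buffer is home (joint over 0.009 m of 0.012) and the red roundel, let go, hangs at rest on the rail's last leg (over 60 mm along the rail's x, ring origin 150 to 164 mm above the bench, tab up within 0.3 rad); blue and amber roundels within 20 mm of where they stood (value of joint buffer above 0.009 m and x of red_roundel in the frame of rail above 0.06 m and height (world z) of red_roundel between 0.15 and 0.164 m and angle between red_roundel's own z axis and vertical below 0.3 rad and linear speed of red_roundel below 0.05 m/s and distance of each of blue_roundel, amber_roundel from where it was at the start of the episode below 0.02 m); the robot touches nothing.
It fails at once if the rail is bent: its free end moves more than 8 mm (distance of rail_tip from where it was at the start of the episode above 0.008 m).
It fails at once if the blue or amber roundel is displaced by more than 20 mm (distance of any of blue_roundel, amber_roundel from where it was at the start of the episode above 0.02 m).
It also fails if it takes over 72 s, if anything falls off the work surface, if the arm or the gripper's body presses on something with over 40 N, if the wrist force passes 120 N, or if a joint passes its speed limit or range.

### The arm

A 6-joint arm with a two-finger parallel gripper is mounted at the origin on the work surface. World frame = base frame: x ahead of the robot, y to its left, z up, the work surface at z = 0. Lengths are in m, angles in degrees, forces in N, time in s.
With the tool pointing down it reaches from about 0.35 to 0.85 m from the base axis. Payload 8.1 kg.
Tool frame: the origin (TCP) lies on the centre line of the jaws, within the pads' length; the fingertips stand bot.tip_reach ahead of it and the grasp point (between the pads) lies 11 mm behind it (bot.tip_reach is the distance from the TCP to the fingertips, in m); z points along the fingers, y is the direction in which the jaws open and shut (so a half turn about z gives the same grasp; the last joint's range is limited). The gripper opens to 93 mm and grips with 3 to 60 N. Pads are 15 mm wide; open, the fingers measure 128 mm over their backs; the gripper's body (75 mm by 188 mm) begins 65 mm behind the grasp point.
Start: joints at [62.315, 7.471, 85.268, -0, 87.261, -4.893], TCP at [0.232, 0.553, 0.227] pointing down, gripper open.
Joint ranges: [-169.43, 169.43], [-51.17, 129.36], [1.28, 143.12], [-76.62, 256.62], [0, 156.53], [-152.29, 152.29]. Speed limits (degrees/s): [136.94, 136.94, 159.86, 180, 180, 180].

### API

Orientations are given as a 3x3 rotation matrix whose columns are the frame's x, y, z axes.
In Python, from workcell import bot gives the robot as it stands. The module is installed in compiled form; this text tells all that it offers.
- The arm moves only by the tool play_rows, never from a script. Its argument "plan" is one flat list of numbers, 7 for each row, row after row: the closure, from 0 (fully open) to 1 (shut), then the shift along the tool's x, y, z in mm, then the turn, a rotation vector about the tool's x, y, z in rad. A call has 1 to 10 rows; each row is the pose to reach, as a shift and turn from the pose commanded when the call began, along the tool's axes at that moment; what a row does not reach only later rows make up. A row lasts 1/12 s, in which the tool goes at most 41.7 mm and 7.16 degrees, less where a joint would pass 70% of its speed; a pose out of reach is approached as far as the arm can. A call with a gripper value outside its range is refused whole. The fingers move at their own pace and stop on an object; "squeeze" is the grip in N (left out, the last holds). Time passes only in rows, so rows that repeat a pose let the fingers close. It gives the time, the measured TCP pose, the force and the opening at its end, in the units of the state.
- bot.get_obs(): the state, without advancing time (a new reading comes with each control period).
- bot.get_image(name): name is "scene" or "top" or "wrist"; returns the picture (480x640x3 uint8, red, green, blue); there is no depth.
- bot.camera_model(name): a dict with "fx", "fy", "cx", "cy" (pixels), "distortion" ([k1, k2, p1, p2, k3] as OpenCV has them; the pictures are not rectified), "cam_to_world" (4x4, takes a point from camera to world coordinates); the wrist camera has in their place "tool_from_camera" (4x4, takes a point from camera to tool coordinates, whose origin is the TCP and whose axes are the flange's). Camera axes: x right, y down, z forward; pixel columns grow to the right and rows downward; lengths in m; the calibration is good to about 2 mm. A picture is of the moment at which its call begins: read the wrist's pose just before it. camera_model takes no time and is no camera call.
- bot.close_job(): hands the job in, once; it reports no verdict.
Trained networks look in the newest picture that a camera, given by its name, has taken for a name from the list of things; names that differ only in an ending like _2 or _b are one class to them, and where a whole thing is asked for, a point or a joint stands for the part that bears it (a point fixed in the world has none). Each returns a list of dicts, best first, with "score" (0 to 1); they miss things now and then, are a little off and sometimes report something else, mostly with a low value. They report only what shows in the picture. A call takes as long as a camera call.
- bot.silhouettes(camera, label): "mask" (480x640 bool, what is visible of it) and "uv" ([column, row] in pixels, amid what is visible of it).
The state is a dict: "clock": time; "joints": joint angles; "joint_vel": joint speeds; "joint_torque": joint torques, N m; "position": TCP position; "tool_rot": TCP orientation; "force": force on the tool from outside, world axes, zero at the start; "wrist_torque": the same for the moment, N m; "width": finger opening in m.
Only numpy, scipy, OpenCV 4.12 (cv2) and the standard library are available. Lean on these libraries where they do the work, as an engineer would, in place of code of your own. Each camera call takes 0.05 s, during which the arm holds its last target. There are 200 camera calls.

## Working session

There is one attempt and no reset: what is moved stays moved. The work goes in short steps, Python scripts to look and compute and a tool call to move; the robot and the scene stay as the last step left them, time stands still between calls to the robot, and variables do not carry over. Pictures are saved under pics/ and viewed, about 8 in all and at most 12, crops included, and the job is handed in when it is done.

Besides the shell and the picture viewer there is one more tool, called after "Request:" as name(argument=value, ...), one argument or row to a line, values as JSON. play_rows: Moves the arm, as the interface text tells. Its arguments: {"type":"object","properties":{"plan":{"type":"array","items":{"type":"number"}},"squeeze":{"type":"number"}},"required":["plan"]}

```bash
mkdir -p pics
cat > h.py <<'E'
import numpy as np, cv2
from workcell import bot
def cam(name,obs=None):
    m=bot.camera_model(name)
    K=np.array([[m['fx'],0,m['cx']],[0,m['fy'],m['cy']],[0,0,1.]]);D=np.array(m['distortion'],float)
    if 'cam_to_world' in m: T=np.array(m['cam_to_world'])
    else:
        o=obs or bot.get_obs(); W=np.eye(4);W[:3,:3]=np.array(o['tool_rot']);W[:3,3]=o['position']
        T=W@np.array(m['tool_from_camera'])
    return K,D,T
def ray(c,uv):
    K,D,T=c
    p=cv2.undistortPoints(np.array(uv,float).reshape(-1,1,2),K,D).reshape(-1,2)
    d=np.c_[p,np.ones(len(p))]@T[:3,:3].T
    return T[:3,3],d
def onz(c,uv,z):
    o,d=ray(c,uv); return o+d*((z-o[2])/d[:,2])[:,None]
def proj(c,P):
    K,D,T=c; Ti=np.linalg.inv(T)
    return cv2.projectPoints(np.array(P,float).reshape(-1,3)@Ti[:3,:3].T+Ti[:3,3],np.zeros(3),np.zeros(3),K,D)[0].reshape(-1,2)
def snap(name,fn):
    im=bot.get_image(name); cv2.imwrite('pics/'+fn+'.png',im[:,:,::-1]); return im
E
python3 - <<'E'
from h import *
np.set_printoptions(precision=4,suppress=True)
o=bot.get_obs();print(o['clock'],o['position'],o['width'],bot.tip_reach,o['force'])
print(np.array(o['tool_rot']))
for n in('top','scene'):
    snap(n,n+'0'); c=cam(n); print(n,c[2][:3],c[0][0,0])
    for l in('red_roundel','blue_roundel','amber_roundel','rack','rail','buffer'):
        for r in bot.silhouettes(n,l)[:2]:
            ys,xs=np.where(r['mask']);print(n,l,round(r['score'],2),r['uv'],xs.min(),xs.max(),ys.min(),ys.max(),len(xs),onz(c,r['uv'],.16))
E
```

```text
0.0 [0.2321 0.5527 0.2256] 0.09296873094454013 0.008 [-0.5814 -1.2656 -0.6435]
[[-0.9219  0.3873 -0.0009]
 [ 0.3873  0.9219 -0.0016]
 [ 0.0002 -0.0018 -1.    ]]
top [[ 0.0053 -0.9985  0.0547  0.4868]
 [-1.     -0.0056 -0.0054 -0.0333]
 [ 0.0057 -0.0547 -0.9985  0.9647]] 491.39734356276114
top red_roundel 0.75 [465.5, 185.3] 442 484 178 192 394 [[ 0.6228 -0.287   0.16  ]]
top red_roundel 0.68 [304.4, 252.6] 282 331 244 262 191 [[ 0.5098 -0.0207  0.16  ]]
top blue_roundel 0.66 [462.8, 218.9] 438 479 216 230 334 [[ 0.5669 -0.2818  0.16  ]]
top amber_roundel 0.76 [457.9, 263.0] 433 473 256 269 270 [[ 0.4941 -0.2729  0.16  ]]
top rack 0.77 [444.7, 236.2] 421 482 173 280 3918 [[ 0.5381 -0.2515  0.16  ]]
top rail 0.59 [153.2, 205.9] 103 331 176 262 4015 [[0.5854 0.229  0.16  ]]
top buffer 0.68 [193.1, 202.1] 183 201 196 213 243 [[0.592  0.1632 0.16  ]]
scene [[-0.3217  0.7668 -0.5555  1.2327]
 [ 0.9469  0.26   -0.1894  0.1835]
 [-0.0008 -0.5869 -0.8096  1.083 ]] 616.1691390475725
scene red_roundel 0.64 [181.5, 232.0] 172 199 208 249 480 [[ 0.6824 -0.2744  0.16  ]]
scene blue_roundel 0.74 [202.9, 209.8] 192 217 184 224 435 [[ 0.6221 -0.259   0.16  ]]
scene amber_roundel 0.65 [218.3, 186.4] 210 235 160 200 466 [[ 0.5596 -0.2552  0.16  ]]
scene rack 0.91 [210.1, 232.9] 166 247 189 271 2767 [[ 0.6672 -0.2232  0.16  ]]
scene rail 0.59 [470.2, 313.4] 321 508 185 356 4338 [[0.6794 0.2637 0.16  ]]
scene buffer 0.55 [425.4, 256.6] 419 435 246 265 270 [[0.5908 0.1657 0.16  ]]
```

Run:
```python
import cv2
t=cv2.imread('pics/top0.png');s=cv2.imread('pics/scene0.png')
cv2.imwrite('pics/t1.png',cv2.resize(t[140:300,90:500],(800,312),interpolation=cv2.INTER_CUBIC))
cv2.imwrite('pics/s1.png',cv2.resize(s[150:370,150:530],(800,463),interpolation=cv2.INTER_CUBIC))
```

```text
(no output)
```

View pics/t1.png

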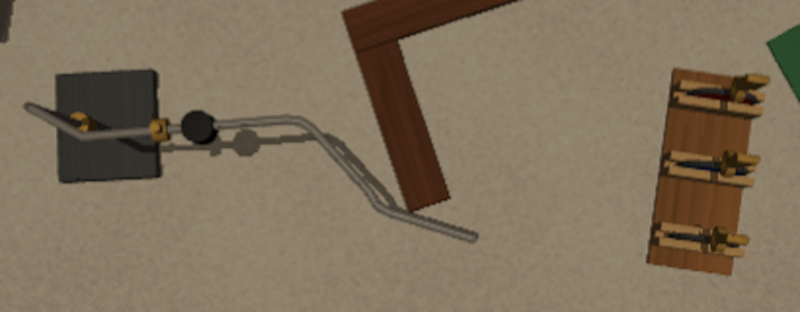

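View pics/s1.png

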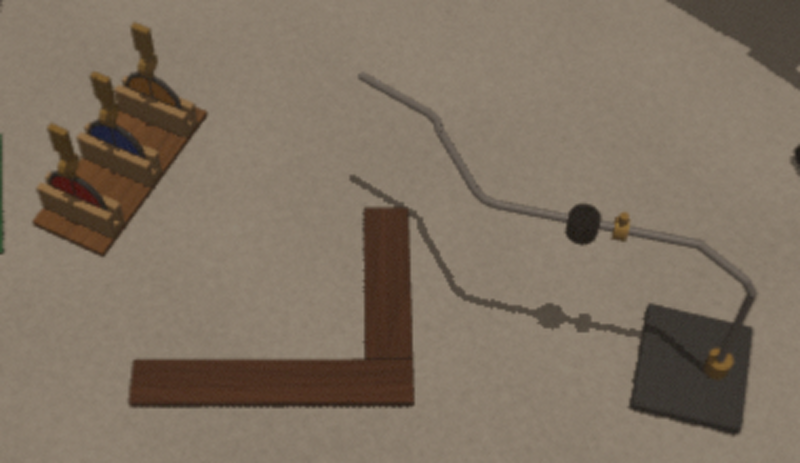

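Top view: the rail runs from its tip at full-frame (333,262) via corners at (286,246) and (243,202) to the buffer at (191,205). The rack is on the right, and the red roundel is in the far slot with its tab at about (476,182). The scene view agrees.

```bash
cat > railfit.py <<'E'
from h import *
from scipy.optimize import least_squares
def path(p,s):
    # p: tip x,y, heading, a1(right), a2(left); s arclengths -> xy, heading
    s=np.asarray(s,float); ss=np.arange(0,.32,.001)
    k=np.where((ss>=.077)&(ss<.101),-p[3]/.024,0)+np.where((ss>=.171)&(ss<.195),p[4]/.024,0)
    h=p[2]+np.r_[0,np.cumsum(k[:-1])*.001]
    x=p[0]+np.r_[0,np.cumsum(np.cos(h[:-1]))*.001]; y=p[1]+np.r_[0,np.cumsum(np.sin(h[:-1]))*.001]
    return np.interp(s,ss,x),np.interp(s,ss,y),np.interp(s,ss,h)
E
python3 - <<'E'
from railfit import *
np.set_printoptions(precision=4,suppress=True)
from scipy.spatial import cKDTree
S=np.arange(0,.29,.002)
for n in('top','scene'):
    im=bot.get_image(n); c=cam(n)
    m=np.zeros((480,640),bool)
    for l,box in(('rail',None),):
        r=bot.silhouettes(n,l)[0]; m|=r['mask']
    ys,xs=np.where(m); P=onz(c,np.c_[xs,ys],.16)[:,:2]
    b=onz(c,[bot.silhouettes(n,'buffer')[0]['uv']],.156)[0]; print(n,'buffer',b)
    P=P[(P[:,1]<b[1]-.016)&(P[:,1]>-.3)]
    tip=onz(c,[[333,262]],.16)[0] if n=='top' else None
    if n=='top': p0=np.r_[tip[:2],np.radians(73),np.radians(30),np.radians(45)]
    f=lambda p:(lambda q: np.r_[(lambda t:t.query(P)[0])(cKDTree(q)), 3*cKDTree(P).query(q[q[:,1]<b[1]-.016])[0]])(np.c_[path(p,S)[:2]])
    r=least_squares(f,p0,loss='soft_l1',f_scale=.003,diff_step=1e-3)
    print(n,len(P),r.x[:2],np.degrees(r.x[2:]),np.mean(np.abs(r.fun)))
    p0=r.x
    np.save('rail_'+n+'.npy',r.x)
    q=proj(c,np.c_[np.array(path(r.x,S)[:2]).T,np.full(len(S),.16)])
    v=im[:,:,::-1].copy()
    for u in q: cv2.circle(v,tuple(int(a*16) for a in u),4,(0,0,255),-1,shift=4)
    cv2.imwrite('pics/o_%s.png'%n,v)
    for l in('red_roundel','blue_roundel','amber_roundel'):
        mk=bot.silhouettes(n,l)[0]['mask']; 
        print(l,onz(c,[bot.silhouettes(n,l)[0]['uv']],.09 if n=='scene' else .1)[0])
    print('rack',onz(c,[bot.silhouettes(n,'rack')[0]['uv']],.03), cv2.minAreaRect(onz(c,np.argwhere(bot.silhouettes(n,'rack')[0]['mask'])[:,::-1],.042)[:,:2].astype(np.float32)))
a=cv2.imread('pics/o_top.png')[170:290,170:350];b=cv2.imread('pics/o_scene.png')[160:290,310:450]
cv2.imwrite('pics/o.png',np.hstack([cv2.resize(a,(420,280)),cv2.resize(b,(302,280))]))
E
```

```text
top buffer [0.5922 0.1658 0.156 ]Traceback (most recent call last):
  File "<stdin>", line 16, in <module>
    return func(*args, **kwargs)
    result = trf(vector_fun.fun, vector_fun.jac, x0, f0, J0, lb, ub, ftol, xtol,
                 gtol, max_nfev, x_scale, loss_function, tr_solver,
                 tr_options.copy(), verbose, callback=callback_wrapped)
    return trf_no_bounds(
        fun, jac, x0, f0, J0, ftol, xtol, gtol, max_nfev, x_scale,
        loss_function, tr_solver, tr_options, verbose, callback=callback)
    cost_new = loss_function(f_new, cost_only=True)
    loss(z, rho, cost_only=cost_only)
    ~~~~^^^^^^^^^^^^^^^^^^^^^^^^^^^^^
    rho[0] = 2 * (t**0.5 - 1)
    ~~~^^^
ValueError: could not broadcast input array from shape (915,) into shape (911,)
```

```bash
cat > fit.py <<'E'
from railfit import *
import sys
np.set_printoptions(precision=4,suppress=True)
from scipy.spatial import cKDTree
S=np.arange(0,.29,.002)
for n in('top','scene'):
    im=cv2.imread('pics/%s0.png'%n); c=cam(n)
    bot.get_image(n)
    m=bot.silhouettes(n,'rail')[0]['mask']
    ys,xs=np.where(m); P=onz(c,np.c_[xs,ys],.16)[:,:2]
    b=onz(c,[bot.silhouettes(n,'buffer')[0]['uv']],.156)[0]; print(n,'buffer',b)
    P=P[(P[:,1]<b[1]-.016)&(P[:,1]>-.3)]
    if n=='top': p0=np.r_[onz(c,[[333,262]],.16)[0][:2],np.radians([73,30,45])]
    def f(p):
        q=np.c_[path(p,S)[:2]]
        d=cKDTree(P).query(q)[0]*(q[:,1]<b[1]-.016)
        return np.r_[cKDTree(q).query(P)[0],3*d]
    r=least_squares(f,p0,loss='soft_l1',f_scale=.003,diff_step=1e-3)
    print(n,len(P),r.x[:2],np.degrees(r.x[2:]),np.mean(np.abs(r.fun)))
    p0=r.x; np.save('rail_'+n+'.npy',r.x)
    q=proj(c,np.c_[np.array(path(r.x,S)[:2]).T,np.full(len(S),.16)])
    v=cv2.resize(im,None,fx=4,fy=4,interpolation=cv2.INTER_CUBIC)
    for u in q: cv2.circle(v,tuple(int(a*4+1.5) for a in u),1,(0,0,255),-1)
    cv2.imwrite('pics/o_%s.png'%n,v)
    for l in('red_roundel','blue_roundel','amber_roundel'):
        print(l,onz(c,[bot.silhouettes(n,l)[0]['uv']],.09)[0])
    print('rack',cv2.minAreaRect(onz(c,np.argwhere(bot.silhouettes(n,'rack')[0]['mask'])[:,::-1],.042)[:,:2].astype(np.float32)))
a=cv2.imread('pics/o_top.png')[680:1140,680:1360];b=cv2.imread('pics/o_scene.png')[640:1100,1240:1800]
cv2.imwrite('pics/o.png',np.vstack([cv2.resize(a,(443,300)),cv2.resize(b,(443,300))]))
E
python3 fit.py
```

```text
top buffer [0.5925 0.1657 0.156 ]
top 822 [ 0.494 -0.071] [72.5678 33.727  55.0029] 0.002329404561251293Traceback (most recent call last):
  File "fit.py", line 26, in <module>
    print(l,onz(c,[bot.silhouettes(n,l)[0]['uv']],.09)[0])
                   ~~~~~~~~~~~~~~~~~~~~^^^
IndexError: list index out of range
```

```bash
python3 - <<'E'
s=open('fit.py').read()
s=s.replace("print(l,onz(c,[bot.silhouettes(n,l)[0]['uv']],.09)[0])","[print(l,onz(c,[r['uv']],.09)[0]) for r in bot.silhouettes(n,l)[:1]]")
s=s.replace("print('rack',cv2.minAreaRect(onz(c,np.argwhere(bot.silhouettes(n,'rack')[0]['mask'])","[print('rack',cv2.minAreaRect(onz(c,np.argwhere(k['mask'])").replace("astype(np.float32)))","astype(np.float32))) for k in bot.silhouettes(n,'rack')[:1]]")
open('fit.py','w').write(s)
E
python3 fit.py
```

```text
top buffer [ 0.5591 -0.2836  0.156 ]fit.py:16: RuntimeWarning: invalid value encountered in multiply
  d=cKDTree(P).query(q)[0]*(q[:,1]<b[1]-.016)
Traceback (most recent call last):
  File "fit.py", line 18, in <module>
    r=least_squares(f,p0,loss='soft_l1',f_scale=.003,diff_step=1e-3)
ValueError: Residuals are not finite in the initial point.
```

```bash
sed -i "s/^    b=onz.*/    b=[.592,.166]/" fit.py; python3 fit.py; python3 -c "
from h import *;print(bot.get_obs()['clock'])"
```

```text
top 740 [ 0.4942 -0.0704] [72.3107 33.0173 54.5583] 0.0021382038570531134
red_roundel [ 0.6365 -0.3114  0.09  ]
blue_roundel [ 0.5686 -0.3008  0.09  ]
amber_roundel [ 0.4985 -0.2921  0.09  ]
rack ((0.5623337626457214, -0.2977587580680847), (0.09401881694793701, 0.19404588639736176), 81.92253875732422)
scene 484 [ 0.4921 -0.0698] [72.5899 33.9372 55.5167] 0.0023276871944289215
red_roundel [ 0.634  -0.3112  0.09  ]
blue_roundel [ 0.577  -0.2976  0.09  ]
amber_roundel [ 0.5021 -0.2927  0.09  ]
rack ((0.4924371838569641, 0.1579909473657608), (0.5181272625923157, 0.1790977567434311), 51.10110092163086)
1.8
```

View pics/o.png

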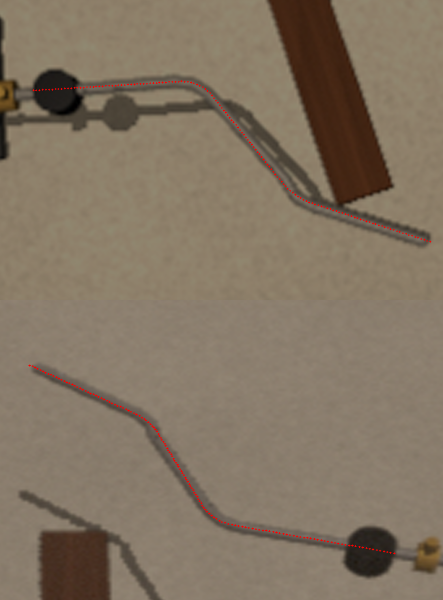

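```bash
cat >> h.py <<'E'
from scipy.spatial.transform import Rotation as Ro
def Rdown(hd):  # tool z down, tool x along heading (deg)
    a=np.radians(hd); x=np.array([np.cos(a),np.sin(a),0]); z=np.array([0,0,-1.]); return np.c_[x,np.cross(z,x),z]
def rel(pos,hd,o=None):
    o=o or bot.get_obs(); R=np.array(o['tool_rot'])
    return np.round((R.T@(np.array(pos)-o['position']))*1000,1), np.round(Ro.from_matrix(R.T@Rdown(hd)).as_rotvec(),4)
E
python3 - <<'E'
from h import *
np.set_printoptions(precision=4,suppress=True)
m=bot.camera_model('wrist');print(np.array(m['tool_from_camera']),m['fx'],m['cx'],m['cy'])
print(rel([.62,-.35,.30],82)); print(rel([.43,.12,.30],122))
E
```

```text
[[ 0.0001 -0.9679 -0.2511  0.0701]
 [ 1.     -0.0001  0.001  -0.0001]
 [-0.001  -0.2511  0.9679 -0.1582]
 [ 0.      0.      0.      1.    ]] 341.4582816265889 316.88499751005116 234.03603399916238
(array([-707.2, -682.5,  -73.4]), array([ 0.    , -0.    ,  1.3126]))
(array([-350. , -322.8,  -73.3]), array([ 0.    , -0.    ,  0.6145]))
```

Request:
play_rows(
  plan=[0.5,-486,-363,-104,0,0,1.3126,0.5,-486,-363,-104,0,0,1.3126,0.5,-486,-363,-104,0,0,1.3126,0.5,-486,-363,-104,0,0,1.3126,0.5,-486,-363,-104,0,0,1.3126,0.5,-486,-363,-104,0,0,1.3126,0.5,-486,-363,-104,0,0,1.3126,0.5,-486,-363,-104,0,0,1.3126,0.5,-486,-363,-104,0,0,1.3126,0.5,-486,-363,-104,0,0,1.3126],
)

```text
clock: 2.63
position: [0.4411, 0.1973, 0.2977]
tool_rot: [[0.083, 0.997, 0.001], [0.997, -0.083, 0.0], [0.0, 0.001, -1.0]]
force: [0.5, 0.9, -0.6]
width: 0.0465
```

Run:
```python
from h import *
print(rel([.54,.03,.33],82),bot.get_obs()['clock'],bot.get_obs()['position'])
```

```text
(array([-158.5,  112.4,  -32.2]), array([ 0.0008, -0.0004,  0.0566])) 2.6333 [0.44113055 0.19725635 0.29774289]
```

Request:
play_rows(
  plan=[0.5,-158,112,-32,0,0,0.0566,0.5,-158,112,-32,0,0,0.0566,0.5,-158,112,-32,0,0,0.0566,0.5,-158,112,-32,0,0,0.0566,0.5,-158,112,-32,0,0,0.0566,0.5,-158,112,-32,0,0,0.0566,0.5,-158,112,-32,0,0,0.0566],
)

```text
clock: 3.22
position: [0.5406, 0.0315, 0.329]
tool_rot: [[0.136, 0.991, -0.0], [0.991, -0.136, 0.0], [0.0, -0.0, -1.0]]
force: [-0.1, 0.0, -0.1]
width: 0.0463
```

Run:
```python
from railfit import *
np.set_printoptions(precision=4,suppress=True)
from scipy.spatial import cKDTree
o=bot.get_obs();c=cam('wrist',o);im=snap('wrist','w1')
print(o['clock'],o['position'],o['joint_vel'])
S=np.arange(0,.29,.002)
for r in bot.silhouettes('wrist','rail')[:1]:
    ys,xs=np.where(r['mask']);P=onz(c,np.c_[xs,ys],.16)[:,:2]
    b=.166
    P=P[(P[:,1]<b-.016)&(P[:,1]>-.3)]
    def f(p):
        q=np.c_[path(p,S)[:2]]; return np.r_[cKDTree(q).query(P)[0],3*cKDTree(P).query(q)[0]*(q[:,1]<b-.016)]
    r=least_squares(f,np.load('rail_top.npy'),loss='soft_l1',f_scale=.003,diff_step=1e-3)
    print(r.x[:2],np.degrees(r.x[2:]),np.mean(abs(r.fun)));np.save('rail_w.npy',r.x)
    v=cv2.resize(im[:,:,::-1],(800,600))
    for u in proj(c,np.c_[np.array(path(r.x,S)[:2]).T,np.full(len(S),.16)]): cv2.circle(v,tuple(int(a*1.25) for a in u),1,(0,0,255),-1)
    cv2.imwrite('pics/w1o.png',v)
for r in bot.silhouettes('wrist','buffer')[:2]: print('buf',r['score'],onz(c,[r['uv']],.164))
print(rel([.636,-.311,.30],82))
```

```text
3.2167 [0.5406 0.0315 0.329 ] [ 2.6992 -1.2494  1.737   0.568   0.1502  0.8506]
[ 0.4901 -0.0722] [71.3324 31.7356 53.3002] 0.0021933689266103043
buf 0.9 [[0.5878 0.1633 0.164 ]]
(array([-329.1,  141.2,   28.7]), array([-0.0005, -0.0003,  0.0069]))
```

View pics/w1o.png

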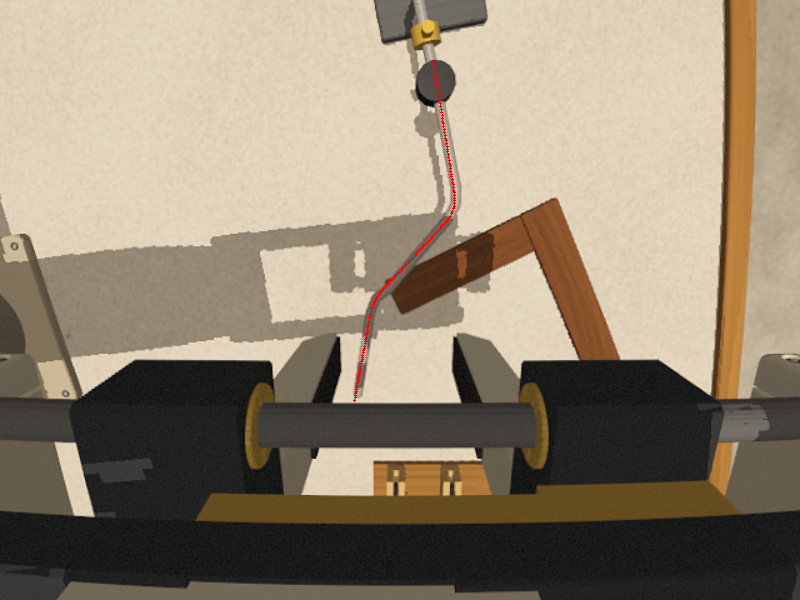

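The wrist picture shows the fitted line lying on the rail out to the buffer at (436,82). The tip at (354,400) is just hidden by the gripper, so I'm using the tip from the fixed cameras. Next is a look at the red tab from behind.

Request:
play_rows(
  plan=[0.5,-415,144,29,0,0,0.007,0.5,-415,144,29,0,0,0.007,0.5,-415,144,29,0,0,0.007,0.5,-415,144,29,0,0,0.007,0.5,-415,144,29,0,0,0.007,0.5,-415,144,29,0,0,0.007,0.5,-415,144,29,0,0,0.007,0.5,-415,144,29,0,0,0.007,0.5,-415,144,29,0,0,0.007,0.5,-415,144,29,0,0,0.007],
)

```text
clock: 4.2
position: [0.6235, -0.3744, 0.3015]
tool_rot: [[0.138, 0.99, 0.0], [0.99, -0.138, 0.0], [0.0, 0.0, -1.0]]
force: [1.2, 0.5, 1.0]
width: 0.0466
```

```bash
cat > lookred.py <<'E'
from h import *
import time
np.set_printoptions(precision=4,suppress=True)
for i in range(3): bot.get_image('wrist')
o=bot.get_obs();c=cam('wrist',o);im=snap('wrist','w2')
print(o['clock'],o['position'],np.array(o['tool_rot'])[:,0])
v=cv2.resize(im[:,:,::-1],(800,600)).copy()
R=np.array([.636,-.311,0]); a=np.radians(82); ex=np.array([np.cos(a),np.sin(a),0])
for z in(.113,.149):
  for s in(-.01,0,.01): 
    u=proj(c,[R+[0,0,z]+ex*s])[0]; cv2.circle(v,tuple(int(k*1.25) for k in u),3,(0,0,255),1); print(z,s,u)
cv2.imwrite('pics/w2o.png',v)
for l in('red_roundel','blue_roundel','amber_roundel'):
  for r in bot.silhouettes('wrist',l)[:1]:
    ys,xs=np.where(r['mask']);print(l,round(r['score'],2),r['uv'],xs.min(),xs.max(),ys.min(),ys.max())
print(rel([.636,-.311,.30],82))
E
python3 lookred.py
```

```text
4.35 [ 0.6224 -0.3756  0.2975] [0.1419 0.9899 0.0023]
0.113 -0.01 [322.8957 160.7179]
0.113 0 [322.9092 150.3289]
0.113 0.01 [322.9221 139.8112]
0.149 -0.01 [323.4185 162.3101]
0.149 0 [323.4375 150.716 ]
0.149 0.01 [323.4558 138.9614]
red_roundel 0.78 [319.6, 150.1] 307 331 123 179
blue_roundel 0.92 [254.2, 153.3] 237 264 123 180
amber_roundel 0.6 [191.7, 150.9] 159 206 124 180
(array([62.5,  3.8,  3. ]), array([0.0016, 0.0003, 0.0015]))
```

View pics/w2o.png

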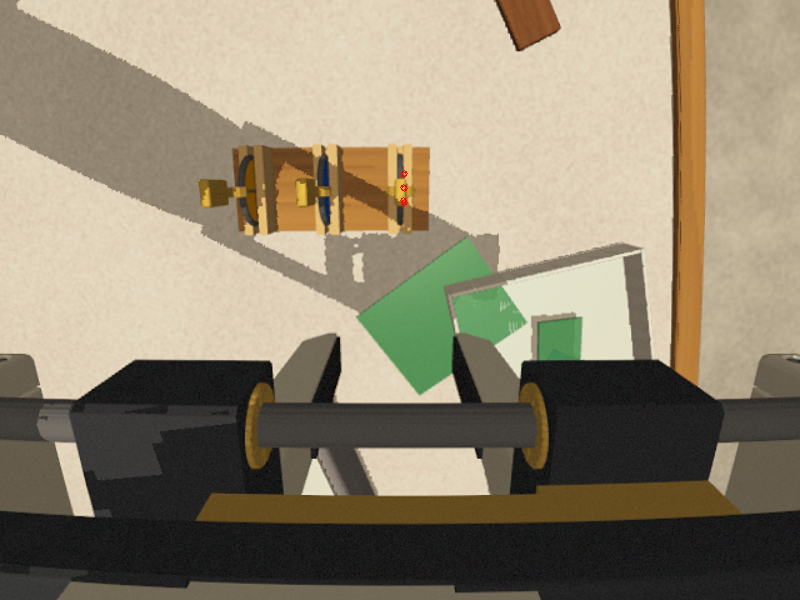

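The wrist view shows the red tab at about (400,188), the projected estimate within about 3 px of it, and the rack square to the tool. I'll refine by the brass colour.

Run:
```python
from h import *
np.set_printoptions(precision=4,suppress=True)
o=bot.get_obs();c=cam('wrist',o);im=cv2.imread('pics/w2.png')
h=cv2.cvtColor(im,cv2.COLOR_BGR2HSV)
w=h[130:172,300:345]; 
m=((w[...,0]>18)&(w[...,0]<28)&(w[...,1]>150)).astype(np.uint8)
n,l,s,ce=cv2.connectedComponentsWithStats(m);print(s,ce+[300,130])
cv2.imwrite('pics/c.png',cv2.resize(im[120:185,290:350],None,fx=9,fy=9,interpolation=cv2.INTER_NEAREST))
```

```text
[[   0    0   45   42 1588]
 [   8   12   24   23  302]] [[322.381  150.0749]
 [319.9967 152.7351]]
```

View pics/c.png

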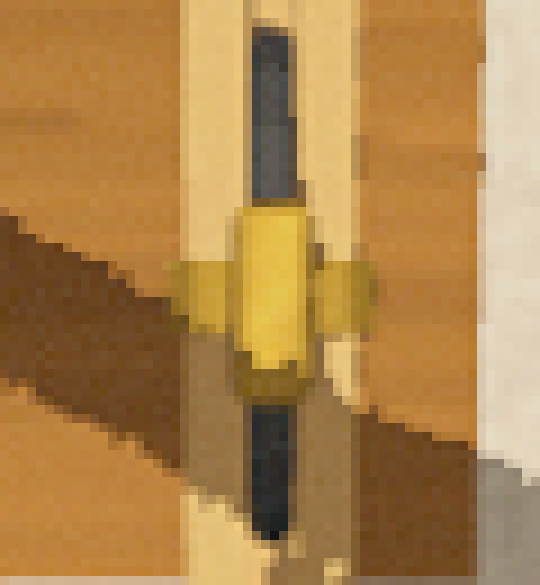

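Request:
play_rows(
  plan=[0.5,33,1,40,0,0,0,0.5,65,1.7,80,0,0,0,0.5,65,1.7,100,0,0,0,0.5,65,1.7,115,0,0,0,0.5,65,1.7,120,0,0,0,0.5,65,1.7,120,0,0,0,0.5,65,1.7,120,0,0,0],
)

```text
clock: 5.13
position: [0.6344, -0.3102, 0.1842]
tool_rot: [[0.139, 0.99, 0.003], [0.99, -0.139, -0.002], [-0.001, 0.003, -1.0]]
force: [-0.1, -0.8, 0.1]
width: 0.0462
```

Run:
```python
from h import *
o=bot.get_obs();print(o['clock'],o['position'],o['force'],rel([.6332,-.3115,.122],82))
```

```text
5.1333 [ 0.63443928 -0.31020161  0.18423742] [-0.14710115 -0.8374136   0.06754892] (array([-1.4, -1.2, 62.2]), array([ 0.0029,  0.0013, -0.0002]))
```

Request:
play_rows(
  plan=[0.5,-1,-1,25,0,0,0,0.5,-1,-1,45,0,0,0,0.5,-1,-1,57,0,0,0,0.5,-1,-1,61,0,0,0,0.5,-1,-1,61,0,0,0,0.7,-1,-1,61,0,0,0,1,-1,-1,61,0,0,0,1,-1,-1,61,0,0,0,1,-1,-1,61,0,0,0,1,-1,-1,61,0,0,0],
  squeeze=30,
)

```text
clock: 5.97
position: [0.6328, -0.3114, 0.1214]
tool_rot: [[0.14, 0.99, 0.001], [0.99, -0.14, -0.001], [-0.0, 0.001, -1.0]]
force: [-0.1, -0.2, 0.2]
width: 0.0179
```

Request:
play_rows(
  plan=[1,0,0,0,0,0,0,1,0,0,0,0,0,0,1,0,0,0,0,0,0,1,0,0,0,0,0,0,1,0,0,0,0,0,0,1,0,0,0,0,0,0],
)

```text
clock: 6.47
position: [0.6327, -0.3112, 0.1208]
tool_rot: [[0.14, 0.99, 0.001], [0.99, -0.14, -0.0], [-0.0, 0.001, -1.0]]
force: [2.0, -0.3, 0.0]
width: 0.008
```

Request:
play_rows(
  plan=[1,0,0,-10,0,0,0,1,0,0,-25,0,0,0,1,0,0,-45,0,0,0,1,0,0,-65,0,0,0,1,0,0,-85,0,0,0,1,0,0,-95,0,0,0,1,0,0,-95,0,0,0,1,0,0,-95,0,0,0],
)

```text
clock: 7.13
position: [0.6325, -0.3112, 0.2156]
tool_rot: [[0.14, 0.99, 0.0], [0.99, -0.14, -0.0], [-0.0, 0.0, -1.0]]
force: [-0.4, 1.2, -1.2]
width: 0.0078
```

Run:
```python
from railfit import *
np.set_printoptions(precision=4,suppress=True)
o=bot.get_obs();print(o['clock'],o['position'],o['force'],o['width'])
for n in('top','scene','w'):
    p=np.load('rail_%s.npy'%n) 
    X=np.array(path(p,[0,.077,.101,.171,.195,.26])).T; X[:,2]=np.degrees(X[:,2]); print(n);print(X)
p=np.load('rail_top.npy');e=np.r_[np.cos(p[2]),np.sin(p[2])]
t=p[:2]-e*.10; print(rel([*t,.208],np.degrees(p[2])))
```

```text
7.1333 [ 0.6325 -0.3112  0.2156] [-0.3668  1.1916 -1.189 ] 0.007778297173844416
top
[[ 0.4942 -0.0704 72.3107]
 [ 0.5176  0.0029 72.3107]
 [ 0.5307  0.0227 39.2934]
 [ 0.5848  0.067  39.2934]
 [ 0.5944  0.088  93.8517]
 [ 0.5901  0.1529 93.8517]]
scene
[[ 0.4921 -0.0698 72.5899]
 [ 0.5152  0.0037 72.5899]
 [ 0.5283  0.0233 38.6527]
 [ 0.5829  0.0671 38.6527]
 [ 0.5926  0.088  94.1694]
 [ 0.5879  0.1528 94.1694]]
w
[[ 0.4901 -0.0722 71.3324]
 [ 0.5148  0.0008 71.3324]
 [ 0.528   0.0205 39.5968]
 [ 0.5819  0.0651 39.5968]
 [ 0.5916  0.0861 92.897 ]
 [ 0.5884  0.151  92.897 ]]
(array([ 120.4, -187.5,    7.5]), array([0.0004, 0.0002, 0.1681]))
```

Request:
play_rows(
  plan=[1,40,0,0,0,0,0,1,80,0,0,0,0,0,1,115,-20,3,0,0,0.05,1,120,-60,7,0,0,0.1,1,120,-100,7,0,0,0.168,1,120,-140,7,0,0,0.168,1,120,-170,7,0,0,0.168,1,120,-187,7,0,0,0.168,1,120,-187,7,0,0,0.168,1,120,-187,7,0,0,0.168],
)

```text
clock: 7.97
position: [0.463, -0.1658, 0.2072]
tool_rot: [[0.304, 0.953, -0.001], [0.953, -0.304, 0.001], [0.0, -0.002, -1.0]]
force: [0.0, 0.7, -1.3]
width: 0.0079
```

```bash
cat > looktip.py <<'E'
from railfit import *
import sys
np.set_printoptions(precision=4,suppress=True)
for i in range(3): bot.get_image('wrist')
o=bot.get_obs();c=cam('wrist',o);im=snap('wrist',sys.argv[1])
print(o['clock'],o['position'],o['force'],o['joint_vel'])
v=im[:,:,::-1].copy()
S=np.arange(0,.29,.004)
for n,col in(('top',(0,0,255)),('scene',(255,0,0))):
    p=np.load('rail_%s.npy'%n); q=proj(c,np.c_[np.array(path(p,S)[:2]).T,np.full(len(S),.16)])
    print(n,q[0],q[5],q[15])
    for u in q: cv2.circle(v,tuple(int(a*16) for a in u),10,col,-1,shift=4)
cv2.imwrite('pics/%so.png'%sys.argv[1],cv2.resize(v,(800,600)))
np.save('o.npy',np.array([o],object),allow_pickle=True)
E
python3 looktip.py w3
```

```text
8.1167 [ 0.4645 -0.1662  0.2079] [ 0.8885 -1.2208 -0.9991] [ 0.0639  0.3678 -0.6272  0.0631  0.1374 -0.0724]
top [316.9113  90.4088] [316.9237  52.6717] [316.9498 -26.147 ]
scene [313.0724  90.4767] [312.8317  52.743 ] [312.3449 -26.0694]
```

View pics/w3o.png

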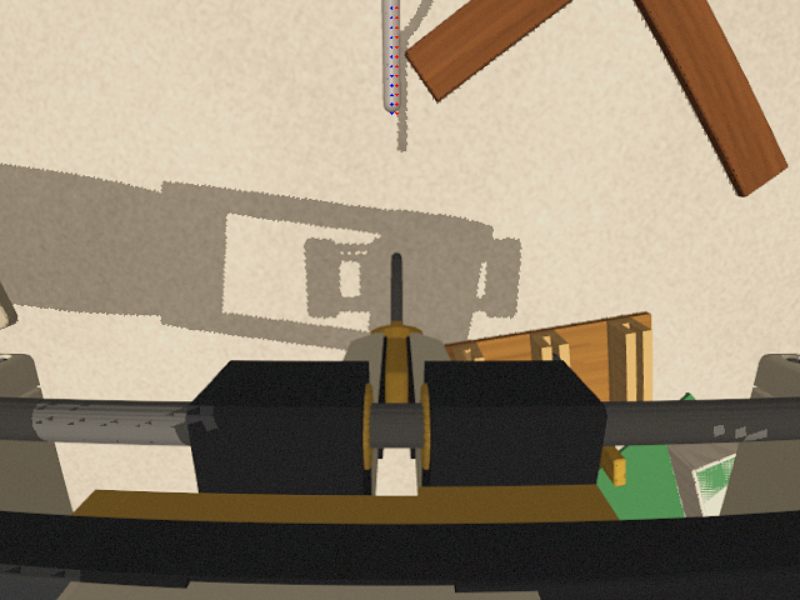

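The rod centre is at (391,112) in the view, on the scene-camera fit (blue), so I use that fit. The roundel hangs straight in the jaws, with its disc edge at column 397.

```bash
cat > nx.py <<'E'
from railfit import *
import sys
np.set_printoptions(precision=1,suppress=True,linewidth=150)
# usage: nx.py s0 s1 n [zring] [dx dy mm world correction]: rows of arclength path in tool frame of the present pose
a=[float(v) for v in sys.argv[1:]]; s0,s1,n=a[:3]; zr=a[3] if len(a)>3 else .160
d=np.array(a[4:6])/1000 if len(a)>5 else np.zeros(2)
p=np.load('rail_scene.npy'); o=bot.get_obs()
e=np.r_[np.cos(p[2]),np.sin(p[2])]
# where the ring is now along the fit: s, lateral (left +), z of ring
x,y,h=path(p,np.arange(0,.319,.001)); P=np.array(o['position'])
i=np.argmin(np.hypot(x-P[0],y-P[1])); lat=-(P[0]-x[i])*np.sin(h[i])+(P[1]-y[i])*np.cos(h[i])
f=np.array(o['force']); hh=h[i]
print('t %.2f s %.0f (along first leg %.1f) lat %.1f zring %.1f yaw err %.1f F along %.1f left %.1f up %.1f T %s'%(o['clock'],i,1000*(P[:2]-p[:2])@e,lat*1000,1000*(P[2]-.028),
 np.degrees(np.arctan2(o['tool_rot'][1][0],o['tool_rot'][0][0])-hh),f[0]*np.cos(hh)+f[1]*np.sin(hh),-f[0]*np.sin(hh)+f[1]*np.cos(hh),f[2],np.array(o['wrist_torque'])))
for s in np.linspace(s0,s1,int(n)+1)[1:]:
    s/=1000
    if s<0: q=p[:2]+e*s; hd=p[2]
    else: qx,qy,hd=path(p,s); q=np.r_[qx,qy]
    t,r=rel([*(q+d),zr+.028],np.degrees(hd),o); print(int(round(s*1000)),t,np.round(r,3))
E
python3 nx.py -100 -25 5
```

```text
t 8.17 s 0 (along first leg -100.2) lat -2.6 zring 180.0 yaw err -0.3 F along -1.2 left 0.3 up -1.5 T [-0.1  0.1 -0. ]
-85 [15.2 -2.7 20. ] [-0. -0. -0.]
-70 [30.2 -2.7 20. ] [-0. -0. -0.]
-55 [45.2 -2.8 20. ] [-0. -0. -0.]
-40 [60.2 -2.9 20. ] [-0. -0. -0.]
-25 [75.2 -2.9 20. ] [-0. -0. -0.]
```

Request:
play_rows(
  plan=[1,15,-2.7,6,0,0,0.005,1,30,-2.7,13,0,0,0.005,1,45,-2.8,20,0,0,0.005,1,60,-2.8,20,0,0,0.005,1,70,-2.9,20,0,0,0.005,1,75,-2.9,20,0,0,0.005,1,75,-2.9,20,0,0,0.005,1,75,-2.9,20,0,0,0.005,1,75,-2.9,20,0,0,0.005],
)

```text
clock: 8.92
position: [0.4843, -0.0944, 0.1888]
tool_rot: [[0.309, 0.951, 0.0], [0.951, -0.309, -0.0], [-0.0, 0.0, -1.0]]
force: [0.1, 0.2, -1.2]
width: 0.0074
```

```bash
python3 nx.py -25 5 10; python3 looktip.py w4
```

```text
t 8.92 s 0 (along first leg -25.8) lat 0.1 zring 160.8 yaw err -0.6 F along 0.2 left -0.0 up -1.2 T [-0.1  0.1  0. ]
-22 [3.8 0.1 0.8] [ 0.  0. -0.]
-19 [6.8 0.  0.8] [ 0.  0. -0.]
-16 [9.8 0.  0.8] [ 0.  0. -0.]
-13 [12.8 -0.   0.8] [ 0.  0. -0.]
-10 [15.8 -0.   0.8] [ 0.  0. -0.]
-7 [18.8 -0.1  0.8] [ 0.  0. -0.]
-4 [21.8 -0.1  0.8] [ 0.  0. -0.]
-1 [24.8 -0.1  0.8] [ 0.  0. -0.]
2 [27.8 -0.2  0.8] [ 0.  0. -0.]
5 [30.8 -0.2  0.8] [ 0.  0. -0.]
9.0667 [ 0.4841 -0.0944  0.1888] [-0.3391 -0.1087 -0.2213] [ 0.0958 -0.0027  0.0128  0.0892  0.0148  0.0205]
top [322.1332 225.5017] [322.0655 189.9214] [321.898  113.4524]
scene [318.256  225.5867] [317.9102 190.0116] [317.1609 113.5527]
```

View pics/w4o.png

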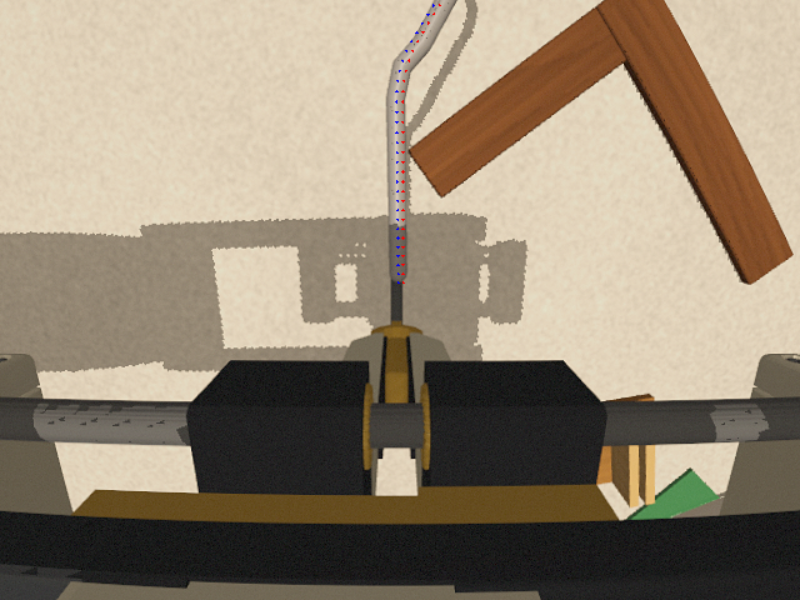

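Tip at (398,282) is in line with the ring at (396,328), and the fit matches. Threading now, 3 mm per row.

Request:
play_rows(
  plan=[1,4,0,0.8,0,0,0.005,1,7,0,0.8,0,0,0.005,1,10,0,0.8,0,0,0.005,1,13,0,0.8,0,0,0.005,1,16,0,0.8,0,0,0.005,1,19,0,0.8,0,0,0.005,1,22,0,0.8,0,0,0.005,1,24,0,0.8,0,0,0.005,1,26,0,0.8,0,0,0.005,1,26,0,0.8,0,0,0.005],
)

```text
clock: 9.95
position: [0.4923, -0.0687, 0.1878]
tool_rot: [[0.313, 0.95, 0.0], [0.95, -0.313, 0.0], [0.0, -0.0, -1.0]]
force: [-0.1, -0.0, -1.5]
width: 0.0079
```

```bash
python3 nx.py 0 30 10
```

```text
t 9.95 s 1 (along first leg 1.1) lat 0.2 zring 159.8 yaw err -0.8 F along -0.0 left 0.1 up -1.5 T [-0.1  0.1 -0. ]
3 [ 1.9  0.1 -0.2] [-0. -0. -0.]
6 [ 4.9  0.1 -0.2] [-0. -0. -0.]
9 [ 7.9  0.1 -0.2] [-0. -0. -0.]
12 [10.9  0.  -0.2] [-0. -0. -0.]
15 [13.9 -0.  -0.2] [-0. -0. -0.]
18 [16.9 -0.1 -0.2] [-0. -0. -0.]
21 [19.9 -0.1 -0.2] [-0. -0. -0.]
24 [22.9 -0.2 -0.2] [-0. -0. -0.]
27 [25.9 -0.2 -0.2] [-0. -0. -0.]
30 [28.9 -0.2 -0.2] [-0. -0. -0.]
```

Request:
play_rows(
  plan=[1,3,0,0,0,0,-0.006,1,6,0,0,0,0,-0.012,1,9,0,0,0,0,-0.014,1,12,0,0,0,0,-0.014,1,15,0,0,0,0,-0.014,1,18,0,0,0,0,-0.014,1,21,0,0,0,0,-0.014,1,24,0,0,0,0,-0.014,1,27,0,0,0,0,-0.014,1,29,0,0,0,0,-0.014],
)

```text
clock: 10.78
position: [0.5014, -0.0412, 0.1878]
tool_rot: [[0.3, 0.954, -0.0], [0.954, -0.3, 0.0], [0.0, -0.0, -1.0]]
force: [-0.7, -0.7, -2.0]
width: 0.0076
```

```bash
sed -i 's/precision=1/precision=3/' nx.py; python3 nx.py 30 60 10
```

```text
t 10.78 s 30 (along first leg 30.1) lat -0.3 zring 159.8 yaw err -0.0 F along -0.9 left 0.5 up -2.0 T [-0.066  0.075 -0.015]
33 [ 2.9 -0.3 -0.2] [-0.    -0.    -0.001]
36 [ 5.9 -0.3 -0.2] [-0.    -0.    -0.001]
39 [ 8.9 -0.3 -0.2] [-0.    -0.    -0.001]
42 [11.9 -0.3 -0.2] [-0.    -0.    -0.001]
45 [14.9 -0.3 -0.2] [-0.    -0.    -0.001]
48 [17.9 -0.3 -0.2] [-0.    -0.    -0.001]
51 [20.9 -0.3 -0.2] [-0.    -0.    -0.001]
54 [23.9 -0.3 -0.2] [-0.    -0.    -0.001]
57 [26.9 -0.3 -0.2] [-0.    -0.    -0.001]
60 [29.9 -0.3 -0.2] [-0.    -0.    -0.001]
```

Request:
play_rows(
  plan=[1,3,-0.3,0,0,0,0,1,6,-0.3,0,0,0,0,1,9,-0.3,0,0,0,0,1,12,-0.3,0,0,0,0,1,15,-0.3,0,0,0,0,1,18,-0.3,0,0,0,0,1,21,-0.3,0,0,0,0,1,24,-0.3,0,0,0,0,1,27,-0.3,0,0,0,0,1,30,-0.3,0,0,0,0],
)

```text
clock: 11.62
position: [0.5101, -0.0126, 0.1878]
tool_rot: [[0.3, 0.954, 0.0], [0.954, -0.3, -0.0], [0.0, 0.0, -1.0]]
force: [-0.6, -0.2, -1.0]
width: 0.0081
```

```bash
python3 nx.py 58 78 10; python3 looktip.py w5
```

```text
t 11.62 s 60 (along first leg 60.0) lat -0.0 zring 159.8 yaw err -0.0 F along -0.4 left 0.5 up -1.0 T [-0.037  0.074 -0.024]
60 [-0.  -0.  -0.2] [ 0.    -0.    -0.001]
62 [ 2.  -0.  -0.2] [ 0.    -0.    -0.001]
64 [ 4.  -0.  -0.2] [ 0.    -0.    -0.001]
66 [ 6.  -0.  -0.2] [ 0.    -0.    -0.001]
68 [ 8.  -0.  -0.2] [ 0.    -0.    -0.001]
70 [10.  -0.  -0.2] [ 0.    -0.    -0.001]
72 [12.  -0.  -0.2] [ 0.    -0.    -0.001]
74 [14.  -0.  -0.2] [ 0.    -0.    -0.001]
76 [16.  -0.  -0.2] [ 0.    -0.    -0.001]
78 [18.  -0.  -0.2] [ 0.    -0.     0.024]
11.7667 [ 0.51   -0.0126  0.1878] [-0.0269  0.1314 -1.2909] [-0.2596 -0.0091  0.0996 -0.2566  0.137  -0.2431]
top [321.6869 359.3798] [321.9705 331.0569] [322.5711 269.4037]
scene [318.2104 359.4182] [318.2393 331.0969] [318.2982 269.4468]
```

View pics/w5o.png

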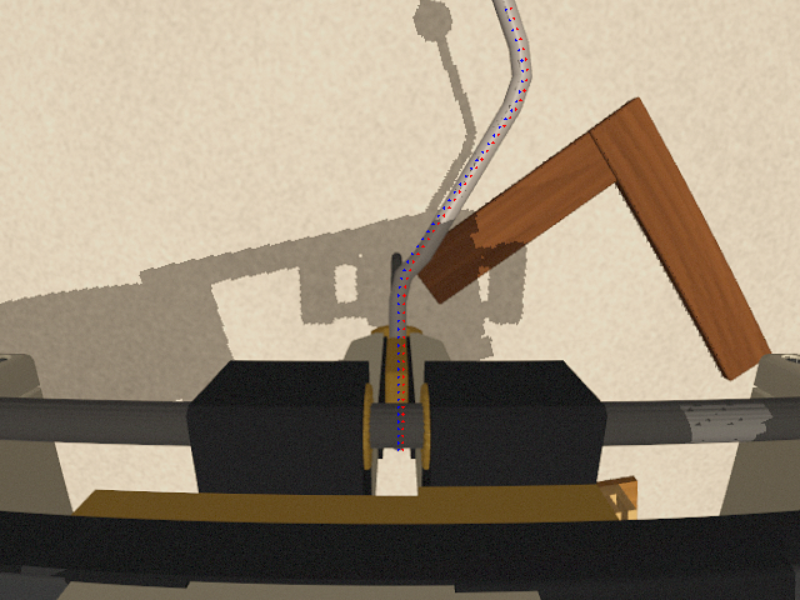

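The blue fit still lies on the rod through corner 1 at (400,270) and on to corner 2 at (520,75), with forces near zero. Continuing round corner 1.

Request:
play_rows(
  plan=[1,2.5,0,0,0,0,0,1,5,0,0,0,0,0,1,7.5,0,0,0,0,0,1,10,0,0,0,0,0,1,12.5,0,0,0,0,0,1,15,0,0,0,0,0,1,16,0,0,0,0,0,1,16,0,0,0,0,0],
)

```text
clock: 12.48
position: [0.5148, 0.0027, 0.1878]
tool_rot: [[0.3, 0.954, -0.0], [0.954, -0.3, 0.0], [-0.0, -0.0, -1.0]]
force: [1.4, -0.0, -0.1]
width: 0.008
```

```bash
python3 nx.py 76 96 10
```

```text
t 12.48 s 76 (along first leg 76.0) lat 0.0 zring 159.8 yaw err -0.0 F along 0.4 left -1.3 up -0.1 T [-0.03   0.117 -0.017]
78 [ 2.   0.  -0.2] [-0.     0.     0.024]
80 [ 4.   0.1 -0.2] [-0.     0.     0.074]
82 [ 6.   0.3 -0.2] [-0.     0.     0.123]
84 [ 8.   0.6 -0.2] [-0.     0.     0.172]
86 [ 9.9  0.9 -0.2] [-0.     0.     0.222]
88 [11.9  1.4 -0.2] [-0.     0.     0.271]
90 [13.8  1.9 -0.2] [-0.    0.    0.32]
92 [15.7  2.6 -0.2] [-0.    0.    0.37]
94 [17.5  3.3 -0.2] [-0.     0.     0.419]
96 [19.4  4.2 -0.2] [-0.     0.     0.469]
```

Request:
play_rows(
  plan=[1,2,0,-0.1,0,0,0.024,1,4,0.1,-0.1,0,0,0.074,1,6,0.3,-0.2,0,0,0.123,1,8,0.6,-0.2,0,0,0.172,1,9.9,0.9,-0.2,0,0,0.222,1,11.9,1.4,-0.2,0,0,0.271,1,11.9,1.4,-0.2,0,0,0.271],
)

```text
clock: 13.07
position: [0.5198, 0.0135, 0.188]
tool_rot: [[0.546, 0.838, 0.0], [0.838, -0.546, 0.0], [0.0, 0.0, -1.0]]
force: [-0.4, -0.1, -0.7]
width: 0.0077
```

```bash
python3 nx.py 88 108 10
```

```text
t 13.07 s 88 (along first leg 87.8) lat -0.1 zring 160.0 yaw err -0.1 F along -0.3 left 0.3 up -0.7 T [-0.005  0.109  0.059]
90 [ 2.1 -0.1  0. ] [ 0.    -0.     0.047]
92 [4.1 0.  0. ] [ 0.    -0.     0.096]
94 [6.  0.2 0. ] [ 0.    -0.     0.146]
96 [8.  0.5 0. ] [ 0.    -0.     0.195]
98 [10.  1.  0.] [ 0.    -0.     0.244]
100 [11.9  1.5  0. ] [ 0.    -0.     0.294]
102 [13.8  2.1  0. ] [ 0.    -0.     0.318]
104 [15.7  2.7  0. ] [ 0.    -0.     0.318]
106 [17.6  3.3  0. ] [ 0.    -0.     0.318]
108 [19.5  3.9  0. ] [ 0.    -0.     0.318]
```

Request:
play_rows(
  plan=[1,2.1,-0.1,0,0,0,0.047,1,4.1,0,0,0,0,0.096,1,6,0.2,0,0,0,0.146,1,8,0.5,0,0,0,0.195,1,10,1,0,0,0,0.244,1,11.9,1.5,0,0,0,0.294,1,13.8,2.1,0,0,0,0.318,1,15.7,2.7,0,0,0,0.318,1,17.6,3.3,0,0,0,0.318,1,19.5,3.9,0,0,0,0.318],
)

```text
clock: 13.9
position: [0.5338, 0.0271, 0.1881]
tool_rot: [[0.778, 0.628, 0.0], [0.628, -0.778, -0.001], [-0.0, 0.001, -1.0]]
force: [1.8, -3.7, -0.7]
width: 0.008
```

```bash
python3 nx.py 108 138 10; python3 looktip.py w6
```

```text
t 13.90 s 108 (along first leg 105.0) lat -0.5 zring 160.1 yaw err 0.2 F along -0.9 left -4.0 up -0.7 T [-0.745 -0.021  0.043]
111 [ 3.3 -0.5  0.1] [0.001 0.    0.004]
114 [ 6.3 -0.5  0.1] [0.001 0.    0.004]
117 [ 9.3 -0.5  0.1] [0.001 0.    0.004]
120 [12.3 -0.4  0.1] [0.001 0.    0.004]
123 [15.3 -0.4  0.1] [0.001 0.    0.004]
126 [18.3 -0.4  0.1] [0.001 0.    0.004]
129 [21.3 -0.4  0.1] [0.001 0.    0.004]
132 [24.3 -0.4  0.1] [0.001 0.    0.004]
135 [27.3 -0.4  0.1] [0.001 0.    0.004]
138 [30.3 -0.4  0.1] [0.001 0.    0.004]
14.05 [0.5341 0.0275 0.1882] [ 3.5794 -2.498  -1.6814] [-0.0601 -0.2028  0.1279  0.0201 -0.02    0.2146]
top [395.9258 400.7627] [380.643  379.5812] [347.7004 333.7803]
scene [393.0832 402.3362] [377.6243 381.2937] [344.3228 335.8022]
```

View pics/w6o.png

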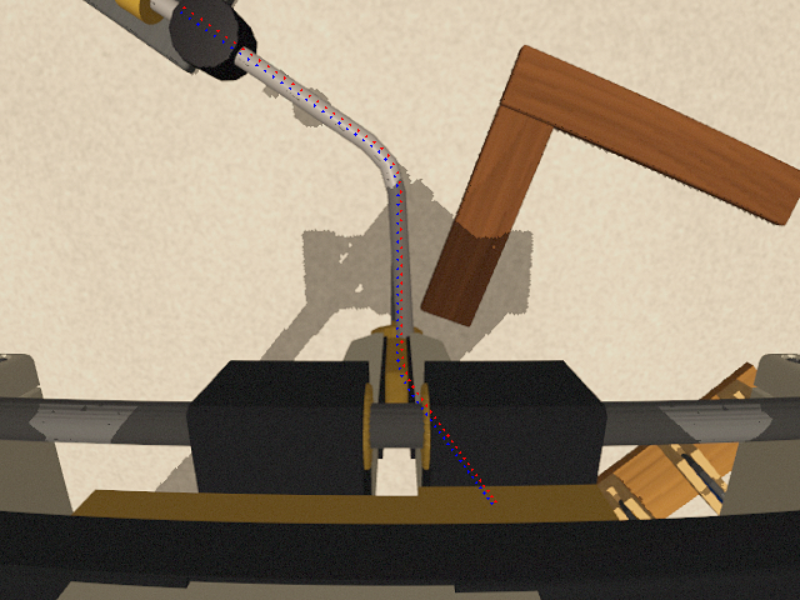

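Force of 4 N to the right. The rod at (402,300) lies about 3 mm to the right of the ring centre (396), so the ring is riding too far left. Easing right by 3.5 mm, then refitting legs 2 and 3 from the wrist view.

Request:
play_rows(
  plan=[1,0,1,0,0,0,0,1,0,2,0,0,0,0,1,0,3,0,0,0,0,1,0,3.5,0,0,0,0,1,0,3.5,0,0,0,0,1,0,3.5,0,0,0,0],
)

```text
clock: 14.6
position: [0.5356, 0.0249, 0.1879]
tool_rot: [[0.779, 0.627, -0.0], [0.627, -0.779, 0.0], [-0.0, -0.0, -1.0]]
force: [-0.8, -0.2, -1.3]
width: 0.0077
```

```bash
cat > refit.py <<'E'
from railfit import *
from scipy.spatial import cKDTree
np.set_printoptions(precision=4,suppress=True)
import sys
bot.get_image('wrist');o=bot.get_obs();c=cam('wrist',o);im=snap('wrist',sys.argv[1])
print(o['clock'],o['position'],o['force'],o['wrist_torque'])
rs=bot.silhouettes('wrist','rail');print([(r['score'],r['uv'],r['mask'].sum()) for r in rs])
m=rs[0]['mask']; 
ys,xs=np.where(m)
P=onz(c,np.c_[xs,ys],.16)[:,:2]; P=P[(P[:,1]<.148)&(ys<265)]
p1=np.load('rail_scene.npy'); q0=np.array(path(p1,.11)[:2])
# params: point at s=.11 lateral shift & along shift, heading 2, angle2
S=np.arange(.11,.29,.001)
def full(v):
    p=p1.copy(); p[3]+=v[2]; p[4]+=v[3]; q=np.array(path(p,.11)[:2]); p[:2]+=q0-q; p[0]+=v[0]; p[1]+=v[1]; return p
def f(v):
    q=np.c_[path(full(v),S)[:2]]; k=(q[:,1]<.148)&(q[:,1]>P[:,1].min())
    return np.r_[cKDTree(q).query(P)[0],3*cKDTree(P).query(q)[0]*k]
r=least_squares(f,[0,0,0,0],loss='soft_l1',f_scale=.002,diff_step=1e-3,x_scale=[.003,.003,.03,.03])
p=full(r.x);print(r.x,len(P),np.mean(abs(r.fun)))
print(np.degrees(p[2:]))
for s in(.11,.171,.195,.26):print(s,np.array(path(p1,s)),np.array(path(p,s)))
np.save('rail_new.npy',p)
v=im[:,:,::-1].copy(); v[m]=v[m]//2+np.array([0,100,0],np.uint8)
for u in proj(c,np.c_[np.array(path(p,S[::4])[:2]).T,np.full(len(S[::4]),.16)]): cv2.circle(v,tuple(int(a*16) for a in u),10,(0,0,255),-1,shift=4)
cv2.imwrite('pics/%so.png'%sys.argv[1],cv2.resize(v[:340],(800,425)))
E
python3 refit.py w7
```

```text
14.65 [0.5357 0.0249 0.1879] [-0.0734  1.0661 -0.8762] [-0.0879  0.1384  0.0015]
[(0.96, [181.9, 45.6], np.int64(9341))]
[ 0.0038 -0.0012 -0.0684 -0.0485] 4098 0.0019486538676297398
[72.5899 30.0201 52.736 ]
0.11 [0.5353 0.029  0.6746] [0.5391 0.0278 0.743 ]
0.171 [0.5829 0.0671 0.6746] [0.584  0.0691 0.743 ]
0.195 [0.5926 0.088  1.6436] [0.5928 0.0905 1.6634]
0.26 [0.5879 0.1528 1.6436] [0.5867 0.1552 1.6634]
```

View pics/w7o.png

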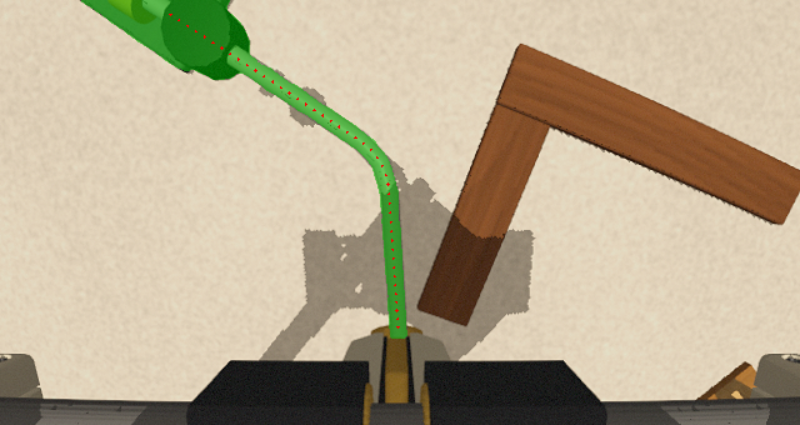

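The new fit (dots) lies on the rod centre throughout: leg 2 heads 42.6° and leg 3 heads 95.3°, and the contact is relieved. I'm using it from here.

```bash
sed -i 's/rail_scene/rail_new/' nx.py; python3 nx.py 108 138 10
```

```text
t 14.75 s 106 (along first leg 104.0) lat 0.2 zring 160.0 yaw err -3.8 F along -0.6 left 0.6 up -1.8 T [-0.055  0.136 -0.01 ]
111 [ 5.5 -0.2 -0. ] [-0.     0.    -0.066]
114 [ 8.4 -0.4 -0. ] [-0.     0.    -0.066]
117 [11.4 -0.6 -0. ] [-0.     0.    -0.066]
120 [14.4 -0.8 -0. ] [-0.     0.    -0.066]
123 [17.4 -1.  -0. ] [-0.     0.    -0.066]
126 [20.4 -1.2 -0. ] [-0.     0.    -0.066]
129 [23.4 -1.4 -0. ] [-0.     0.    -0.066]
132 [26.4 -1.6 -0. ] [-0.     0.    -0.066]
135 [29.4 -1.8 -0. ] [-0.     0.    -0.066]
138 [32.4 -2.  -0. ] [-0.     0.    -0.066]
```

Request:
play_rows(
  plan=[1,2.5,0,0,0,0,-0.03,1,5.5,-0.2,0,0,0,-0.066,1,8.4,-0.4,0,0,0,-0.066,1,11.4,-0.6,0,0,0,-0.066,1,14.4,-0.8,0,0,0,-0.066,1,17.4,-1,0,0,0,-0.066,1,20.4,-1.2,0,0,0,-0.066,1,23.4,-1.4,0,0,0,-0.066,1,26.4,-1.6,0,0,0,-0.066,1,26.4,-1.6,0,0,0,-0.066],
)

```text
clock: 15.58
position: [0.5557, 0.0431, 0.188]
tool_rot: [[0.736, 0.677, 0.0], [0.677, -0.736, 0.0], [0.0, 0.0, -1.0]]
force: [0.1, -0.1, -1.0]
width: 0.0078
```

```bash
python3 nx.py 132 162 10
```

```text
t 15.58 s 133 (along first leg 127.3) lat 0.0 zring 160.0 yaw err 0.0 F along -0.0 left -0.2 up -1.0 T [-0.023  0.145  0.029]
135 [2.4 0.  0. ] [ 0. -0.  0.]
138 [5.4 0.  0. ] [ 0. -0.  0.]
141 [8.4 0.  0. ] [ 0. -0.  0.]
144 [11.4  0.   0. ] [ 0. -0.  0.]
147 [14.4  0.   0. ] [ 0. -0.  0.]
150 [17.4  0.   0. ] [ 0. -0.  0.]
153 [20.4  0.   0. ] [ 0. -0.  0.]
156 [23.4  0.   0. ] [ 0. -0.  0.]
159 [26.4  0.   0. ] [ 0. -0.  0.]
162 [29.4  0.   0. ] [ 0. -0.  0.]
```

Request:
play_rows(
  plan=[1,2.5,0,0,0,0,0,1,5.5,0,0,0,0,0,1,8.5,0,0,0,0,0,1,11.5,0,0,0,0,0,1,14.5,0,0,0,0,0,1,17.5,0,0,0,0,0,1,20.5,0,0,0,0,0,1,23.5,0,0,0,0,0,1,26,0,0,0,0,0,1,26,0,0,0,0,0],
)

```text
clock: 16.42
position: [0.5748, 0.0606, 0.188]
tool_rot: [[0.736, 0.677, 0.0], [0.677, -0.736, 0.0], [0.0, -0.0, -1.0]]
force: [0.0, -1.1, -1.4]
width: 0.0078
```

```bash
sed -i "s/P=P\[(P\[:,1\]<.148).*/P=P[(P[:,1]<.148)\&(ys<265)]/; s/rail_scene/rail_new/; s/,.11)/,.165)/g; s/arange(.11,/arange(.163,/" refit.py; cp rail_new.npy rail_new1.npy; python3 refit.py w8; python3 nx.py 159 179 10
```

```text
16.4667 [0.5746 0.0604 0.1879] [-0.6216 -0.969   0.0891] [-0.0429  0.1096  0.0583]
[(0.66, [166.9, 59.0], np.int64(18373))]
[-0.0004 -0.0004 -0.0141 -0.0283] 2358 0.0019418169922775872
[72.5899 29.212  51.1123]
0.11 [0.5391 0.0278 0.743 ] [0.5392 0.0268 0.7571]
0.171 [0.584  0.0691 0.743 ] [0.5835 0.0687 0.7571]
0.195 [0.5928 0.0905 1.6634] [0.5923 0.0902 1.6492]
0.26 [0.5867 0.1552 1.6634] [0.5872 0.155  1.6492]
t 16.57 s 159 (along first leg 150.3) lat 0.1 zring 159.9 yaw err -0.8 F along -0.5 left -0.9 up -1.3 T [-0.101  0.156  0.034]
161 [ 2.4  0.1 -0.1] [-0.     0.    -0.014]
163 [ 4.4  0.1 -0.1] [-0.     0.    -0.014]
165 [ 6.4  0.  -0.1] [-0.     0.    -0.014]
167 [ 8.4  0.  -0.1] [-0.     0.    -0.014]
169 [10.4 -0.  -0.1] [-0.     0.    -0.014]
171 [12.4 -0.  -0.1] [-0.     0.    -0.014]
173 [14.4 -0.1 -0.1] [-0.     0.    -0.088]
175 [16.4 -0.3 -0.1] [-0.     0.    -0.162]
177 [18.4 -0.7 -0.1] [-0.     0.    -0.237]
179 [20.3 -1.2 -0.1] [-0.     0.    -0.311]
```

Refits agree within 0.5 mm. Round corner 2.

Request:
play_rows(
  plan=[1,2.4,0.1,0,0,0,-0.014,1,4.4,0.1,0,0,0,-0.014,1,6.4,0,0,0,0,-0.014,1,8.4,0,0,0,0,-0.014,1,10.4,0,0,0,0,-0.014,1,12.4,0,0,0,0,-0.014,1,14.4,-0.1,0,0,0,-0.088,1,16.4,-0.3,0,0,0,-0.162,1,18.4,-0.7,0,0,0,-0.237,1,18.4,-0.7,0,0,0,-0.237],
)

```text
clock: 17.4
position: [0.5878, 0.0735, 0.1879]
tool_rot: [[0.554, 0.833, 0.0], [0.833, -0.554, 0.0], [0.0, -0.0, -1.0]]
force: [0.0, -0.2, -2.0]
width: 0.0081
```

```bash
python3 nx.py 177 197 10
```

```text
t 17.40 s 177 (along first leg 167.1) lat -0.0 zring 159.9 yaw err 0.2 F along -0.1 left -0.1 up -2.0 T [-0.047  0.105  0.01 ]
179 [ 1.5 -0.1 -0.1] [-0.   -0.   -0.07]
181 [ 3.5 -0.2 -0.1] [-0.    -0.    -0.145]
183 [ 5.5 -0.6 -0.1] [-0.    -0.    -0.219]
185 [ 7.4 -1.  -0.1] [-0.    -0.    -0.294]
187 [ 9.3 -1.7 -0.1] [-0.    -0.    -0.368]
189 [11.2 -2.4 -0.1] [-0.    -0.    -0.442]
191 [13.  -3.3 -0.1] [-0.    -0.    -0.516]
193 [14.7 -4.3 -0.1] [-0.    -0.    -0.591]
195 [16.3 -5.5 -0.1] [ 0.    -0.    -0.665]
197 [17.9 -6.7 -0.1] [ 0.    -0.    -0.665]
```

Request:
play_rows(
  plan=[1,1.5,-0.1,0,0,0,-0.07,1,3.5,-0.2,0,0,0,-0.145,1,5.5,-0.6,0,0,0,-0.219,1,7.4,-1,0,0,0,-0.294,1,9.3,-1.7,0,0,0,-0.368,1,9.3,-1.7,0,0,0,-0.368],
)

```text
clock: 17.9
position: [0.5913, 0.0822, 0.188]
tool_rot: [[0.22, 0.976, -0.0], [0.976, -0.22, 0.0], [0.0, -0.0, -1.0]]
force: [-0.6, -0.5, -0.7]
width: 0.0076
```

```bash
python3 nx.py 187 207 10
```

```text
t 17.90 s 187 (along first leg 176.4) lat 0.2 zring 160.0 yaw err -0.1 F along -0.6 left 0.5 up -0.7 T [-0.032  0.087 -0.028]
189 [ 2.1  0.1 -0. ] [-0.    -0.    -0.077]
191 [ 4.1 -0.  -0. ] [-0.    -0.    -0.151]
193 [ 6.1 -0.4 -0. ] [-0.    -0.    -0.225]
195 [ 8.  -0.9 -0. ] [-0.  -0.  -0.3]
197 [ 9.9 -1.5 -0. ] [-0.  -0.  -0.3]
199 [11.8 -2.  -0. ] [-0.  -0.  -0.3]
201 [13.7 -2.6 -0. ] [-0.  -0.  -0.3]
203 [15.7 -3.2 -0. ] [-0.  -0.  -0.3]
205 [17.6 -3.8 -0. ] [-0.  -0.  -0.3]
207 [19.5 -4.4 -0. ] [-0.  -0.  -0.3]
```

Request:
play_rows(
  plan=[1,2.1,0.1,0,0,0,-0.077,1,4.1,0,0,0,0,-0.151,1,6.1,-0.4,0,0,0,-0.225,1,8,-0.9,0,0,0,-0.3,1,9.9,-1.5,0,0,0,-0.3,1,11.8,-2,0,0,0,-0.3,1,13.7,-2.6,0,0,0,-0.3,1,15.7,-3.2,0,0,0,-0.3,1,15.7,-3.2,0,0,0,-0.3],
)

```text
clock: 18.65
position: [0.5916, 0.0983, 0.188]
tool_rot: [[-0.076, 0.997, -0.0], [0.997, 0.076, 0.0], [0.0, -0.0, -1.0]]
force: [0.2, 0.3, -1.2]
width: 0.0082
```

```bash
sed -i "s/,.165)/,.215)/g; s/arange(.163,/arange(.21,/" refit.py; python3 refit.py w9
python3 - <<'E'
from h import *
c=cam('wrist'); bot.get_image('wrist')
for r in bot.silhouettes('wrist','buffer')[:2]:
    ys,xs=np.where(r['mask']); print(r['score'],r['uv'],xs.min(),xs.max(),ys.min(),ys.max(),onz(c,[r['uv']],.166),onz(c,[[r['uv'][0],ys.max()]],.160))
E
python3 nx.py 203 233 10
```

```text
18.7 [0.5916 0.0981 0.188 ] [-0.6426  0.6985 -1.5913] [-0.0964  0.1008  0.0275]
[(0.81, [323.2, 50.9], np.int64(13179))]
[ 0.0006 -0.0026  0.013   0.0373] 1192 0.0019775434986497105
[72.5899 29.9555 53.2512]
0.11 [0.5392 0.0268 0.7571] [0.5399 0.0248 0.7441]
0.171 [0.5835 0.0687 0.7571] [0.5848 0.0661 0.7441]
0.195 [0.5923 0.0902 1.6492] [0.5934 0.0876 1.6735]
0.26 [0.5872 0.155  1.6492] [0.5867 0.1523 1.6735]
0.73 [319.1, 148.4] 290 343 122 176 [[0.58685182 0.16613185 0.166     ]] [[0.58803398 0.15159513 0.16      ]]
t 18.90 s 205 (along first leg 192.9) lat 0.7 zring 160.0 yaw err -1.5 F along -0.6 left 0.1 up -1.6 T [-0.073  0.065 -0.001]
206 [ 0.7  0.6 -0. ] [-0.     0.    -0.026]
209 [ 3.7  0.6 -0. ] [-0.     0.    -0.026]
212 [ 6.7  0.5 -0. ] [-0.     0.    -0.026]
215 [ 9.7  0.4 -0. ] [-0.     0.    -0.026]
218 [12.7  0.3 -0. ] [-0.     0.    -0.026]
221 [15.7  0.2 -0. ] [-0.     0.    -0.026]
224 [18.7  0.2 -0. ] [-0.     0.    -0.026]
227 [21.7  0.1 -0. ] [-0.     0.    -0.026]
230 [24.7  0.  -0. ] [-0.     0.    -0.026]
233 [27.7 -0.1 -0. ] [-0.     0.    -0.026]
```

Request:
play_rows(
  plan=[1,3,0.2,0,0,0,-0.01,1,6,0.3,0,0,0,-0.015,1,9,0.2,0,0,0,-0.015,1,12,0.2,0,0,0,-0.015,1,15,0.1,0,0,0,-0.015,1,18,0.1,0,0,0,-0.015,1,21,0,0,0,0,-0.015,1,24,0,0,0,0,-0.015,1,27,0,0,0,0,-0.015,1,30,0,0,0,0,-0.015],
)

```text
clock: 19.73
position: [0.5893, 0.1281, 0.188]
tool_rot: [[-0.092, 0.996, 0.0], [0.996, 0.092, -0.0], [-0.0, 0.0, -1.0]]
force: [0.5, -0.1, -0.6]
width: 0.0073
```

```bash
python3 nx.py 238 258 10
cat > buf.py <<'E'
from h import *
for n in('top','scene'):
  c=cam(n); bot.get_image(n)
  for r in bot.silhouettes(n,'buffer')[:1]: print(n,round(r['score'],2),r['uv'],onz(c,[r['uv']],.158)[0])
E
python3 buf.py
```

```text
t 19.73 s 236 (along first leg 221.2) lat -0.1 zring 160.0 yaw err -0.6 F along -0.1 left -0.5 up -0.6 T [-0.029 -0.003 -0.024]
240 [ 4.3 -0.2  0. ] [ 0.    0.   -0.01]
242 [ 6.3 -0.2  0. ] [ 0.    0.   -0.01]
244 [ 8.3 -0.2  0. ] [ 0.    0.   -0.01]
246 [10.3 -0.3  0. ] [ 0.    0.   -0.01]
248 [12.3 -0.3  0. ] [ 0.    0.   -0.01]
250 [14.3 -0.3  0. ] [ 0.    0.   -0.01]
252 [16.3 -0.3  0. ] [ 0.    0.   -0.01]
254 [18.3 -0.3  0. ] [ 0.    0.   -0.01]
256 [20.3 -0.4  0. ] [ 0.    0.   -0.01]
258 [22.3 -0.4  0. ] [ 0.    0.   -0.01]
```

Request:
play_rows(
  plan=[1,2,-0.1,0,0,0,-0.005,1,4,-0.1,0,0,0,-0.005,1,6,-0.1,0,0,0,-0.005,1,8,-0.1,0,0,0,-0.005,1,10,-0.1,0,0,0,-0.005,1,12,-0.2,0,0,0,-0.005,1,14,-0.2,0,0,0,-0.005,1,16,-0.2,0,0,0,-0.005,1,18,-0.2,0,0,0,-0.005],
)

```text
clock: 20.68
position: [0.5875, 0.1459, 0.188]
tool_rot: [[-0.097, 0.995, -0.0], [0.995, 0.097, -0.0], [-0.0, -0.0, -1.0]]
force: [-0.2, 0.1, -0.0]
width: 0.0077
```

```bash
python3 nx.py 254 264 2
```

```text
t 20.68 s 254 (along first leg 237.6) lat -0.1 zring 160.0 yaw err -0.3 F along 0.1 left 0.2 up -0.0 T [-0.127  0.043  0.079]
259 [ 5.4 -0.1 -0. ] [-0.     0.    -0.005]
264 [10.4 -0.2 -0. ] [-0.     0.    -0.005]
```

Request:
play_rows(
  plan=[1,1,0,0,0,0,0,1,2,0,0,0,0,0,1,3,0,0,0,0,0,1,4,0,0,0,0,0,1,5,0,0,0,0,0,1,6,0,0,0,0,0],
)

```text
clock: 21.18
position: [0.587, 0.1511, 0.188]
tool_rot: [[-0.097, 0.995, 0.0], [0.995, 0.097, -0.001], [-0.001, -0.0, -1.0]]
force: [0.4, -3.4, -1.3]
width: 0.0077
```

Request:
play_rows(
  plan=[1,1,0,0,0,0,0,1,2,0,0,0,0,0,1,3,0,0,0,0,0],
)

```text
clock: 21.43
position: [0.5866, 0.1545, 0.188]
tool_rot: [[-0.097, 0.995, 0.0], [0.995, 0.097, -0.0], [-0.0, 0.0, -1.0]]
force: [0.4, -2.9, -2.3]
width: 0.0077
```

Request:
play_rows(
  plan=[1,1,0,0,0,0,0,1,2,0,0,0,0,0,1,3,0,0,0,0,0],
)

```text
clock: 21.68
position: [0.5863, 0.1577, 0.188]
tool_rot: [[-0.097, 0.995, 0.0], [0.995, 0.097, -0.0], [-0.0, 0.0, -1.0]]
force: [0.6, -3.1, -1.3]
width: 0.0076
```

Request:
play_rows(
  plan=[1,0.7,0,0,0,0,0,1,1.4,0,0,0,0,0],
)

```text
clock: 21.85
position: [0.5862, 0.1591, 0.188]
tool_rot: [[-0.097, 0.995, 0.0], [0.995, 0.097, 0.0], [-0.0, 0.0, -1.0]]
force: [0.4, -3.5, -1.6]
width: 0.0078
```

Request:
play_rows(
  plan=[1,0.6,0,0,0,0,0,1,1,0,0,0,0,0],
)

```text
clock: 22.02
position: [0.5861, 0.1601, 0.188]
tool_rot: [[-0.097, 0.995, 0.0], [0.995, 0.097, 0.0], [0.0, 0.0, -1.0]]
force: [0.4, -2.8, -0.8]
width: 0.0075
```

Request:
play_rows(
  plan=[1,0.5,0,0,0,0,0,1,0.8,0,0,0,0,0],
)

```text
clock: 22.18
position: [0.5861, 0.1609, 0.188]
tool_rot: [[-0.097, 0.995, 0.0], [0.995, 0.097, 0.0], [0.0, 0.0, -1.0]]
force: [0.8, -2.5, -1.7]
width: 0.0075
```

Request:
play_rows(
  plan=[1,0.4,0,0,0,0,0,1,0.6,0,0,0,0,0],
)

```text
clock: 22.35
position: [0.586, 0.1611, 0.188]
tool_rot: [[-0.097, 0.995, 0.0], [0.995, 0.097, -0.001], [-0.001, -0.0, -1.0]]
force: [1.0, -5.8, -1.0]
width: 0.0081
```

Request:
play_rows(
  plan=[1,0.4,0,0,0,0,0,1,0.6,0,0,0,0,0],
)

```text
clock: 22.52
position: [0.586, 0.1612, 0.188]
tool_rot: [[-0.097, 0.995, 0.0], [0.995, 0.097, -0.001], [-0.001, -0.0, -1.0]]
force: [0.9, -7.6, -0.7]
width: 0.0078
```

The force rose from 3 N to 7.6 N with motion stalled at y = 0.161, about 12 mm past contact, so the buffer is home. I back off 0.8 mm and lower the ring onto the rod.

Request:
play_rows(
  plan=[1,-1,0,0,0,0,0,1,-1.5,0,0,0,0,0,1,-1.5,0,1,0,0,0,1,-1.5,0,2,0,0,0,1,-1.5,0,3,0,0,0,1,-1.5,0,3.5,0,0,0,1,-1.5,0,3.5,0,0,0],
)

```text
clock: 23.1
position: [0.5859, 0.1608, 0.1843]
tool_rot: [[-0.097, 0.995, -0.0], [0.995, 0.097, 0.0], [0.0, -0.0, -1.0]]
force: [0.8, -1.2, -1.5]
width: 0.008
```

Request:
play_rows(
  plan=[1,0,0,0.5,0,0,0,1,0,0,1,0,0,0,1,0,0,1,0,0,0],
)

```text
clock: 23.35
position: [0.5861, 0.1608, 0.184]
tool_rot: [[-0.097, 0.995, 0.0], [0.995, 0.097, 0.0], [0.0, 0.0, -1.0]]
force: [-2.0, -0.3, 2.4]
width: 0.0081
```

Ring rests on the rod (upward force, weight taken). Release.

Request:
play_rows(
  plan=[0.9,0,0,-0.5,0,0,0,0.85,0,0,-0.5,0,0,0,0.8,0,0,-0.5,0,0,0,0.75,0,0,-0.5,0,0,0,0.7,0,0,-0.5,0,0,0,0.65,0,0,-0.5,0,0,0,0.6,0,0,-0.5,0,0,0,0.6,0,0,-0.5,0,0,0],
)

```text
clock: 24.02
position: [0.5861, 0.1605, 0.184]
tool_rot: [[-0.097, 0.995, 0.0], [0.995, 0.097, -0.0], [-0.0, 0.0, -1.0]]
force: [0.1, 0.2, 0.3]
width: 0.0367
```

Request:
play_rows(
  plan=[0.6,0,0,-5,0,0,0,0.6,0,0,-15,0,0,0,0.6,0,0,-30,0,0,0,0.6,0,0,-50,0,0,0,0.6,0,0,-80,0,0,0,0.6,0,0,-110,0,0,0,0.6,-40,0,-120,0,0,0,0.6,-80,0,-120,0,0,0,0.6,-100,0,-120,0,0,0,0.6,-100,0,-120,0,0,0],
)

```text
clock: 24.85
position: [0.5964, 0.0569, 0.3058]
tool_rot: [[-0.093, 0.996, 0.002], [0.996, 0.093, -0.002], [-0.002, 0.002, -1.0]]
force: [-0.3, 0.3, -0.1]
width: 0.0373
```

Run:
```python
from h import *
np.set_printoptions(precision=4,suppress=True)
for i in range(4): bot.get_image('wrist')
o=bot.get_obs();print(o['clock'],o['position'],o['force'])
V=[]
for n in('wrist','top','scene'):
  c=cam(n); im=snap(n,n+'end')
  for l in('buffer','red_roundel','blue_roundel','amber_roundel'):
    for r in bot.silhouettes(n,l)[:1]: print(n,l,round(r['score'],2),r['uv'],onz(c,[r['uv']],.158 if l[0]=='b'and l[1]=='u' else .09)[0])
w=cv2.imread('pics/wristend.png');s=cv2.imread('pics/sceneend.png')
cv2.imwrite('pics/end.png',np.hstack([cv2.resize(w[0:330,120:520],(400,330)),cv2.resize(s[170:335,300:500],(400,330))]))
```

```text
25.05 [0.5957 0.0618 0.3045] [ 0.2377  0.3108 -0.2904]
wrist buffer 0.79 [321.6, 84.7] [0.5874 0.1815 0.158 ]
wrist red_roundel 0.72 [313.7, 110.2] [0.5817 0.1671 0.09  ]
wrist amber_roundel 0.17 [315.3, 108.4] [0.5831 0.169  0.09  ]
top buffer 0.74 [181.9, 202.4] [0.5917 0.1822 0.158 ]
top red_roundel 0.71 [193.0, 201.9] [0.6015 0.1805 0.09  ]
top blue_roundel 0.61 [462.2, 220.8] [ 0.5704 -0.3023  0.09  ]
top amber_roundel 0.76 [456.7, 261.5] [ 0.4974 -0.2916  0.09  ]
scene buffer 0.64 [431.5, 257.4] [0.5876 0.1765 0.158 ]
scene red_roundel 0.72 [420.4, 268.3] [0.5715 0.1614 0.09  ]
scene blue_roundel 0.95 [202.5, 210.0] [ 0.5765 -0.2931  0.09  ]
scene amber_roundel 0.69 [219.8, 187.8] [ 0.511  -0.2839  0.09  ]
```

View pics/end.png

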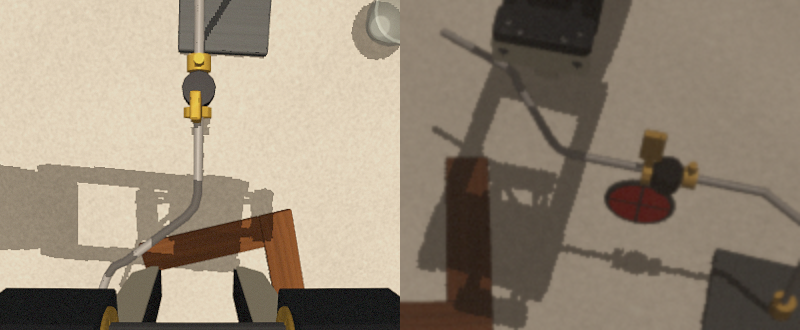

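The last views show the buffer (198,88) against its clamp (198,62) with the red hanger behind it, tab up, and the jaws well clear. One numerical uprightness check, then I hand in.

Run:
```python
from h import *
np.set_printoptions(precision=1,suppress=True)
c=cam('scene'); q=proj(c,[[.586,.1606,.156+d] for d in(.056,.038,0,-.05)])
print('full',q.tolist(),'crop',((q-[300,170])*2+[400,0]).tolist())
o=bot.get_obs();print(o['clock'],o['force'],o['joint_vel'])
bot.close_job()
```

```text
full [[427.298752825071, 237.01739456670268], [425.8596048492291, 242.94827658799218], [422.9430280286934, 254.9596602172796], [419.3387790319925, 269.78807247319406]] crop [[654.597505650142, 134.03478913340535], [651.7192096984581, 145.89655317598437], [645.8860560573868, 169.9193204345592], [638.677558063985, 199.57614494638813]]
25.8 [ 0.  -0.6 -0.1] [ 0.1  0.  -0.1 -0.1 -0.1  0.1]
the job is handed in; nothing more can be done
```

The red roundel is hanging on the rail's last leg with the buffer pushed home. I handed the job in at 25.8 s of the 72 s allowed.

**What I did:** I lifted the red roundel from the rack by its tab and threaded its ring onto the rail. I slid it round both corners in steps of about 2–3 mm while watching the wrist force. I then pushed the buffer, lowered the ring onto the rod, released it and withdrew the arm.

**Last checks:**
- **Buffer:** it moved against about 3 N. At roughly 12 mm of travel the motion stalled and the force rose to 5.8 N, then 7.6 N. The picture shows it against its clamp, and the wrist and top cameras put it about 16–18 mm further along than at the start. The scene camera put it only about 11 mm further. Part of each figure is detection error.
- **Red roundel:** the scene picture matches an upright hanger at the expected place to within a couple of pixels (tab seen at (653,145) in the crop, expected (652,146)). It was the only camera I checked it with.
- **Blue and amber roundels:** the top camera puts both within 2–3 mm of their first readings. The scene camera agrees on blue to about 5 mm but shows amber about 12 mm off. I put that down to detection error, since nothing touched either roundel.

**What went wrong:** after the first corner my estimate of the rail was about 3 mm off, and the ring pressed sideways on the rod with about 4 N. I eased off at once and measured the rail again from close up. That is below the 8 N bending limit, but I did not measure the free end again afterwards.

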